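# Tare the portion scale for the steel cup and hold the poise at its notch

## Task

Tare the two-pan portion scale for the plain steel cup: stand the cup upright in the middle of the scale's large bright pan, set down and not dropped, and let go of it. Then take the sliding poise by its black finger grip and slide it along the beam until its ball clicks into the middle one of the three notches, the one marked red, and finish still gripping the poise there, so that a colleague can tighten its lock screw. Leave the other things on the table where they are.

Things in the scene. Friction and masses are not known exactly. Their poses are not given: they have to be found in the camera images.
- cup_mid (a point): centre (half-way up, on the axis) of the plain straight-sided steel cup: 56 mm outside diameter, 65 mm high, 2.5 mm wall, open at the top, 150 g; its z axis points up out of the mouth. It stands loose on the table beside a white ramekin and a blue beaker, in any of their three places
- cup: the same steel cup; origin at the centre of its underside, z up
- pan: the scale's large bright pan with a turned ring of 72 mm diameter in its middle, at the scale's +y end; moves up and down as the scale tips
- pan_mid (a point): middle of the upper face of the large bright pan: a flat disc of 150 mm diameter without a rim, 100 mm above the table. It rides on the scale's sprung lever, 3 mm up or down against a light spring; the cup's weight takes it to the lower stop. x towards the beam, y away from the small plate, z up
- notch_mid (a point): where point poise_grip stands when the poise sits in the middle, red-marked notch of the beam: 115 mm above the table. Its axes: y runs along the beam, +y towards the large pan's end, where the poise starts; x points from the pans to the beam; z up. The other two notches, lie 45 mm to +y and 45 mm to -y, marked white. The painted marks on the beam are 21 mm long, centred on the notches
- poise_grip (a point): centre of the poise's black finger grip: the upper 40 mm of an upright block 20 mm along the beam (y) by 24 mm across (x), top 135 mm above the table; axes as notch_mid. It starts 65 to 100 mm to the +y side of the middle notch, before the first notch, and can run 55 mm past it to -y. Fingers on its two y sides must stay over the beam's top, 80 mm above the table
- poise: the poise, 165 g, origin 65 mm below the middle of its grip. It straddles the beam and slides only along it, with about 1 N. Its spring-loaded 12 mm ball drops 2 mm into each 9 mm wide notch, pulls the poise home from about 4 mm either side and needs about 6 N along the beam to leave. A brass lock screw sticks out 10 mm on its +x side, 80 mm above the table
- scale: the scale, fixed: white base 190 mm (x) by 330 mm (y), pans at y = +110 mm (large, bright) and -110 mm (small, grey, 110 mm wide), a 40 by 74 mm indicator housing in the middle, 163 mm high, the beam along y at x = +125 mm, 50 mm clear of the large pan's edge; the beam tips with the pans, 3 mm at most. Origin on the table under its middle, z up
- ramekin: bystander: white ceramic ramekin, 66 mm across, 45 mm high; origin at the centre of its underside
- beaker: bystander: blue plastic beaker, 60 mm across, 75 mm high; origin at the centre of its underside
- weight: bystander: brass knob weight, 34 mm across, 50 mm high; origin at the centre of its underside
- stapler: bystander: red and black stapler, 145 by 36 mm, 52 mm high; origin at the centre of its underside, long axis x
- sanitiser: bystander: clear bottle with blue cap, 44 mm across, 100 mm high; origin at the centre of its underside
Not all that is in view belongs to the job. What is shaped like the cup but yellow is not meant.

How it is judged:
On the way, in this order (a step that is already met when the one before it is completed fails the run):
1. the cup stands upright in the middle of the large pan, let go of (horizontal distance between cup_mid and pan_mid below 0.015 m and angle between cup's own z axis and vertical below 0.1 rad and contact force between cup and pan above 0.5 N and contact force between the fingers and cup below 0.1 N), for 0.3 s.
2. the gripped poise sits in the middle notch (y of poise_grip in the frame of notch_mid between -0.003 and 0.003 m and contact force between the fingers and poise above 1 N), for 0.2 s.
At the end, for the whole second after the job is handed in: The cup stands upright on the large pan, its axis within 15 mm of the pan's middle, not touched by the robot; the poise is at rest within 3 mm of the middle notch, and the fingers still grip it with more than 1 N (all of step 1 and all of step 2 and contact force between the arm and cup below 0.1 N and linear speed of poise below 0.01 m/s); the arm keeps its last pose, push and grip.
It fails at once if the cup is let fall (more than about 12 mm) (linear speed of cup above 0.5 m/s and contact force between the fingers and cup below 0.05 N).
It fails at once if a bystander is moved by more than 25 mm (distance of any of ramekin, beaker, weight, stapler, sanitiser from where it was at the start of the episode above 0.025 m).
It also fails if it takes over 61 s, if anything falls off the work surface, if the arm or the gripper's body presses on something with over 40 N, if the wrist force passes 120 N, or if a joint passes its speed limit or range.

## Robot

A 6-joint arm with a two-finger parallel gripper is mounted at the origin on the work surface. World frame = base frame: x ahead of the robot, y to its left, z up, the work surface at z = 0. Lengths are in m, angles in rad, forces in N, time in s.
With the tool pointing down it reaches from about 0.375 to 0.975 m from the base axis. Payload 3.8 kg.
Tool frame: the origin (TCP) lies at the very end of the fingers, on their centre line; the grasp point (between the pads) lies 19 mm behind it; z points along the fingers, y is the line along which they close (so a half turn about z gives the same grasp; the last joint's range is limited). The gripper opens to 85 mm and grips with 20 to 120 N. Pads are 22 mm wide; open, the fingers measure 114 mm over their backs; the gripper's body (76 mm by 85 mm) begins 54 mm behind the grasp point. The pads swing forward as they close: fully open they stand 13 mm farther back than shut.
Start: joints at [1.195, 0.264, 1.604, -0, 1.274, -0.037], TCP at [0.224, 0.637, 0.202] pointing down, gripper open.
Joint ranges: [-2.63, 2.63], [-0.94, 2.18], [0.31, 2.57], [-1.31, 4.45], [0, 2.66], [-2.55, 2.55]. Speed limits (rad/s): [2.57, 2.57, 3.14, 3.14, 3.14, 3.14].

## Interface

Orientations are given as a rotation vector (axis times angle).
In Python, from workcell import read_state, read_camera, calibration, finish_job gives the robot as it stands.
- The arm moves only by the tool step_arm, never from a script. Its argument "commands" is a list of rows, each an object of numbers: "fingers": the gripper's target within -1 to 1 (shut at 1, half-way at 0, fully open at -1); "dx", "dy", "dz": the shift along the tool's x, y, z in m; "roll": the turn about the tool's z in degrees. In form: [{"fingers": .., "dx": .., "dy": .., "dz": .., "roll": ..}, ...]. A call has 1 to 8 rows; each row is the pose to reach, as a shift and turn from the pose commanded when the call began, along the tool's axes at that moment; what a row does not reach only later rows make up. A row lasts 1/8 s, in which the tool goes at most 62.5 mm and 10.7 degrees, less where a joint would pass 70% of its speed; a pose out of reach is approached as far as the arm can. A call with a gripper value outside its range is refused whole. The fingers move at their own pace and stop on an object; "squeeze" is the grip in N (left out, the last holds). Time passes only in rows, so rows that repeat a pose let the fingers close. It gives the time, the measured TCP pose, the force, the opening and the grip force at its end, in the units of the state.
- read_state(): the state, without advancing time (a new reading comes with each control period).
- read_camera(name): name is "scene" or "top" or "wrist"; returns (picture, depth): 420x560x3 uint8, blue, green, red; 420x560 float32, m along the optical axis (not along the pixel's ray), 0 where there is no reading.
- calibration(name): a dict with "intrinsics" (3x3 intrinsics, pixels), "world_to_cam" (4x4, takes a point from world to camera coordinates). Camera axes: x right, y up, looking along -z (the intrinsics and any distortion apply to the point x, -y, -z); pixel columns grow to the right and rows downward; lengths in m; the calibration is good to about 2 mm. A picture is of the moment at which its call begins: read the wrist's pose just before it. calibration takes no time and is no camera call; for the wrist camera it gives the pose at the moment of the call.
- finish_job(): hands the job in; it is judged then, once.
The state is a dict: "time": time; "q": joint angles; "joint_vel": joint speeds; "joint_torque": joint torques, N m; "tool_pos": TCP position; "tcp_rot": TCP orientation; "wrist_force": force on the tool from outside, world axes, zero at the start; "torque": the same for the moment, N m; "width": opening from 0.0 (shut) to 1.0 (fully open); "grip_force": force on a finger pad.
Only numpy, scipy, OpenCV 4.12 (cv2) and the standard library are available. Lean on these libraries where they do the work, as an engineer would, in place of code of your own. Each camera call takes 0.05 s, during which the arm holds its last target. There are 200 camera calls.

## Working session

There is one attempt and no reset: what is moved stays moved. The work goes in short steps, Python scripts to look and compute and a tool call to move; the robot and the scene stay as the last step left them, time stands still between calls to the robot, and variables do not carry over. Pictures are saved under pics/ and viewed, at most 10 in all, crops included, and the job is handed in when it is done.

Besides the shell and the picture viewer there is one more tool, called after "Emit:" as name(argument=value, ...), one argument or row to a line, values as JSON. step_arm: Moves the arm, as the interface text tells. Its arguments: {"type":"object","properties":{"commands":{"type":"array","items":{"type":"object","properties":{"fingers":{"type":"number"},"dx":{"type":"number"},"dy":{"type":"number"},"dz":{"type":"number"},"roll":{"type":"number"}}}},"squeeze":{"type":"number"}},"required":["commands"]}

```bash
mkdir -p pics; cat > h.py <<'E'
import numpy as np, cv2
from workcell import *
def snap(n,f):
    p,d=read_camera(n); cv2.imwrite(f'pics/{f}.png',p); np.savez(f'pics/{f}.npz',p=p,d=d); return p,d
def cloud(n,d):
    c=calibration(n);K=np.array(c['intrinsics']);T=np.linalg.inv(np.array(c['world_to_cam']))
    v,u=np.mgrid[:d.shape[0],:d.shape[1]]
    P=np.stack([(u-K[0,2])/K[0,0]*d,-(v-K[1,2])/K[1,1]*d,-d],-1)
    return P@T[:3,:3].T+T[:3,3]
def ray(n,u,v,z):
    c=calibration(n);K=np.array(c['intrinsics']);T=np.linalg.inv(np.array(c['world_to_cam']))
    r=T[:3,:3]@np.array([(u-K[0,2])/K[0,0],-(v-K[1,2])/K[1,1],-1]);o=T[:3,3]
    return o+r*(z-o[2])/r[2]
E
python3 - <<'E'
from h import *
s=read_state();print(s['time'],s['tool_pos'],s['tcp_rot'],s['width'],s['wrist_force'])
a,_=snap('scene','s0');b,_=snap('top','t0')
for n in('scene','top','wrist'):
    c=calibration(n);print({k:np.round(np.array(v),3).tolist() for k,v in c.items()})
E
```

```text
0.0 [0.22402028 0.63587736 0.20093882] [-0.52953209 -3.09618442  0.0034815 ] 1.0001856203683068 [-0.1890542  -0.29408575  0.52927427]
{'intrinsics': [[388.109, 0.0, 272.045], [0.0, 388.109, 212.145], [0.0, 0.0, 1.0]], 'world_to_cam': [[0.732, 0.681, -0.009, -0.395], [-0.468, 0.512, 0.72, 0.214], [0.495, -0.523, 0.694, -1.356], [0.0, 0.0, 0.0, 1.0]]}
{'intrinsics': [[395.13, 0.0, 284.056], [0.0, 395.13, 208.893], [0.0, 0.0, 1.0]], 'world_to_cam': [[0.014, -1.0, -0.008, -0.03], [0.994, 0.013, 0.107, -0.59], [-0.107, -0.01, 0.994, -0.951], [0.0, 0.0, 0.0, 1.0]]}
{'intrinsics': [[341.549, 0.0, 282.083], [0.0, 341.549, 210.007], [0.0, 0.0, 1.0]], 'world_to_cam': [[0.332, 0.943, -0.001, -0.674], [-0.911, 0.32, -0.262, 0.035], [-0.247, 0.088, 0.965, -0.379], [0.0, 0.0, 0.0, 1.0]]}
```

View pics/t0.png

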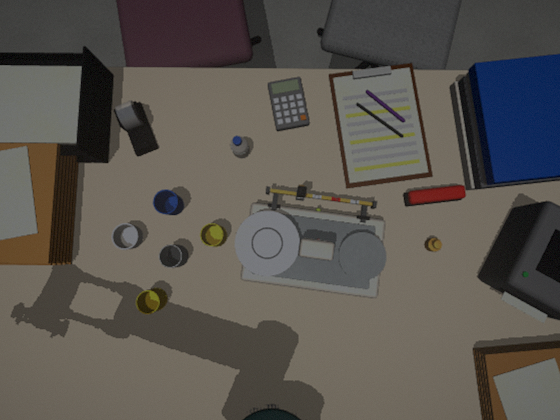

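View pics/s0.png

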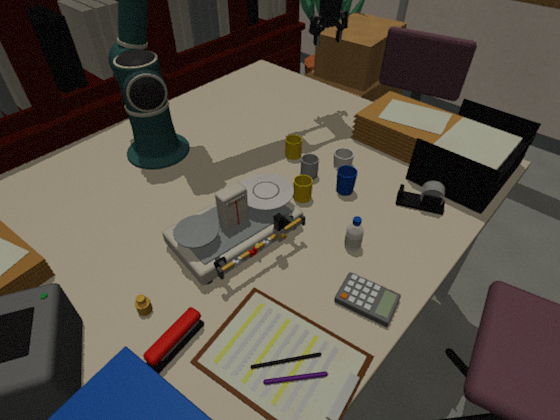

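Top view candidates for the cup are the grey steel cup at (172,256), white ramekin (127,236), blue beaker (168,203), and yellow cups at (213,234) and (149,301). I choose the grey one at (172,256). The pan ring is at (267,243), the poise at (301,193), and the red mark at about (336,199).

```bash
cat > m.py <<'E'
from h import *
z=np.load('pics/t0.npz');p,d=z['p'],z['d'];C=cloud('top',d)
cv2.imwrite('pics/c1.png',np.hstack([cv2.resize(p[170:320,110:260],(400,400)),cv2.resize(p[170:270,230:390],(400,250)) if 0 else cv2.resize(p[165:285,240:360],(400,400))]))
def top(cx,cy,r,lo,hi,name):
    v,u=np.mgrid[:420,:560];m=((u-cx)**2+(v-cy)**2<r*r)&(C[...,2]>lo)&(C[...,2]<hi)
    q=C[m];(x,y),R=cv2.minEnclosingCircle(q[:,:2].astype(np.float32));print(name,len(q),'circ',x,y,2*R,'z',np.percentile(q[:,2],[5,50,95]))
top(172,256,18,.052,.075,'cup');top(127,236,20,.034,.055,'ram');top(168,203,20,.063,.085,'beaker')
top(213,234,18,.05,.085,'yel1');top(149,301,18,.05,.085,'yel2');top(267,243,40,.09,.112,'pan');top(361,255,32,.09,.112,'plate');top(301,193,10,.122,.145,'poise');top(240,146,16,.05,.11,'sani')
# ring pan / marks
hsv=cv2.cvtColor(p,cv2.COLOR_BGR2HSV)
roi=np.zeros((420,560),bool);roi[180:225,260:385]=1
red=roi&((hsv[...,0]<8)|(hsv[...,0]>172))&(hsv[...,1]>140)&(hsv[...,2]>60)
v,u=np.nonzero(red);print('red',len(u),u.mean(),v.mean(),ray('top',u.mean(),v.mean(),.08),C[red].mean(0))
beam=roi&(C[...,2]>.07)&(C[...,2]<.095);q=C[beam];print('beam',len(q),q.mean(0),q.min(0),q.max(0))
print('beamdir',cv2.fitLine(q[:,:2].astype(np.float32),cv2.DIST_HUBER,0,.01,.01).ravel())
E
python3 m.py
```

```text
cup 144 circ 0.47270458936691284 0.24668921530246735 0.05647603049874306 z [0.05268924 0.06271334 0.06640292]
ram 210 circ 0.5193681120872498 0.36558595299720764 0.06659992039203644 z [0.03527569 0.04308524 0.04706692]
beaker 164 circ 0.6011391282081604 0.2609815001487732 0.06060069799423218 z [0.06437679 0.07302968 0.07692352]
yel1 115 circ 0.5250691175460815 0.14932003617286682 0.05618409812450409 z [0.0517541  0.0638125  0.06666557]
yel2 172 circ 0.3645012080669403 0.2941562533378601 0.05648992210626602 z [0.05088862 0.06244032 0.06656466]
pan 3345 circ 0.5058931112289429 0.01497954037040472 0.15024623274803162 z [0.0993864  0.10195029 0.10460242]
plate 1811 circ 0.47941771149635315 -0.20362967252731323 0.10972472280263901 z [0.09398186 0.09669152 0.09922328]
poise 90 circ 0.6225420236587524 -0.06189412996172905 0.02691713161766529 z [0.13093275 0.13505017 0.13746185]
sani 251 circ 0.7464532256126404 0.09013161063194275 0.0431503988802433 z [0.05843807 0.07203078 0.10059163]
red 27 335.4074074074074 198.92592592592592 [ 0.61079107 -0.14371057  0.08      ] [ 0.61159033 -0.14443754  0.07400875]
beam 487 [ 0.61464977 -0.09742768  0.07834877] [ 0.56960039 -0.24128282  0.07011059] [0.64464795 0.0206541  0.09482072]
beamdir [ 0.10462955  0.99451125  0.61522067 -0.10994469]
```

View pics/c1.png

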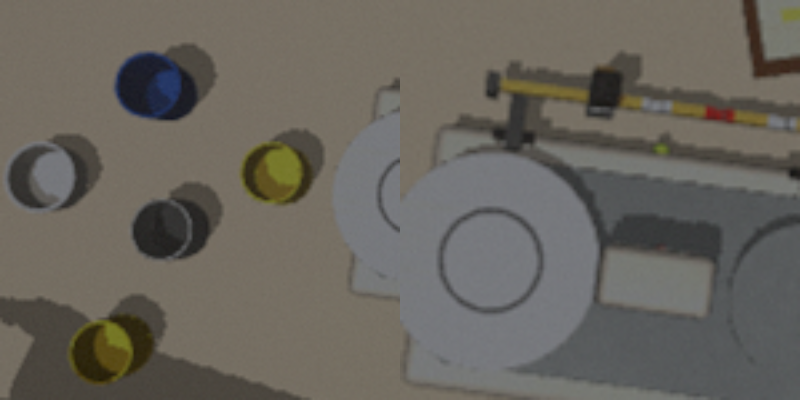

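The crop confirms it: bare steel cup with a grey interior at (172,256), the yellow cups clearly distinct. Sizes match (cup 56.5 mm, pan 150 mm), so I move above the cup and align the tool y with the beam.

Emit:
step_arm(
  commands=[
    {"fingers": -1, "dx": -0.045, "dy": -0.036, "dz": 0, "roll": -4},
    {"fingers": -1, "dx": -0.09, "dy": -0.071, "dz": 0, "roll": -8},
    {"fingers": -1, "dx": -0.136, "dy": -0.107, "dz": 0, "roll": -12.5},
    {"fingers": -1, "dx": -0.182, "dy": -0.142, "dz": 0, "roll": -12.5},
    {"fingers": -1, "dx": -0.227, "dy": -0.178, "dz": 0, "roll": -12.5},
    {"fingers": -1, "dx": -0.273, "dy": -0.213, "dz": 0, "roll": -12.5},
    {"fingers": -1, "dx": -0.318, "dy": -0.249, "dz": 0, "roll": -12.5},
    {"fingers": -1, "dx": -0.364, "dy": -0.285, "dz": 0, "roll": -12.5},
  ],
  squeeze=25,
)

```text
time: 1.1
tool_pos: [0.4733, 0.2451, 0.202]
tcp_rot: [-0.189, -3.136, 0.0]
wrist_force: [0.3, 0.3, 0.7]
width: 0.997
grip_force: 0.0
```

Emit:
step_arm(
  commands=[
    {"fingers": -1, "dx": 0, "dy": 0, "dz": 0, "roll": 0},
    {"fingers": -1, "dx": 0, "dy": 0, "dz": 0, "roll": 0},
    {"fingers": -1, "dx": 0, "dy": 0, "dz": 0, "roll": 0},
  ],
)

```text
time: 1.48
tool_pos: [0.4721, 0.2479, 0.2021]
tcp_rot: [-0.187, -3.135, -0.0]
wrist_force: [-0.6, 0.4, 0.3]
width: 1.003
grip_force: 0.0
```

```bash
cat >> h.py <<'E'
from scipy.spatial.transform import Rotation as Ro
def st():
    s=read_state();R=Ro.from_rotvec(s['tcp_rot']).as_matrix()
    print('t',s['time'],'p',np.round(s['tool_pos'],4),'tx',np.round(R[:,0],3),'ty',np.round(R[:,1],3),'tz',np.round(R[:,2],3),'w',s['width'],'F',np.round(s['wrist_force'],1),'g',s['grip_force'],'q',np.round(s['q'],2));return s,R
def circ(n,d,c,r,lo,hi,name):
    C=cloud(n,d);m=(np.hypot(C[...,0]-c[0],C[...,1]-c[1])<r)&(C[...,2]>lo)&(C[...,2]<hi)&(d>0)
    q=C[m];(x,y),R=cv2.minEnclosingCircle(q[:,:2].astype(np.float32));print(name,len(q),'c',round(x,4),round(y,4),'D',round(2*R,4),'z',np.percentile(q[:,2],[5,50,95]));return np.array([x,y])
E
python3 - <<'E'
from h import *
s,R=st()
p,d=snap('wrist','w1');c=circ('wrist',d,(.4727,.2467),.04,.055,.075,'cup')
e=np.array([*c,.025])-s['tool_pos'];print(e@R)
E
```

```text
t 1.475 p [0.4721 0.2479 0.2021] tx [-0.993  0.119  0.001] ty [0.119 0.993 0.   ] tz [-0.001  0.    -1.   ] w 1.0030642862491108 F [-0.6  0.4  0.3] g 0.0 q [ 0.44 -0.    1.91  0.    1.24 -1.02]
cup 732 c 0.4726 0.2468 D 0.0559 z [0.05648285 0.06571223 0.06716822]
[-0.00070516 -0.00103278  0.17705281]
```

View pics/w1.png

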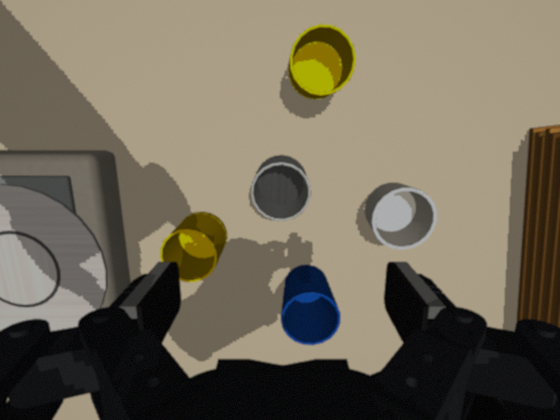

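The wrist view shows the steel cup at (280,190), straight ahead between the fingers (x≈165 and 400), with its neighbours clear. Its position agrees within 1 mm, so I descend and grip.

Emit:
step_arm(
  commands=[
    {"fingers": -1, "dx": -0.001, "dy": -0.001, "dz": 0.04},
    {"fingers": -1, "dx": -0.001, "dy": -0.001, "dz": 0.08},
    {"fingers": -1, "dx": -0.001, "dy": -0.001, "dz": 0.12},
    {"fingers": -1, "dx": -0.001, "dy": -0.001, "dz": 0.15},
    {"fingers": -1, "dx": -0.001, "dy": -0.001, "dz": 0.17},
    {"fingers": -1, "dx": -0.001, "dy": -0.001, "dz": 0.177},
    {"fingers": -1, "dx": -0.001, "dy": -0.001, "dz": 0.177},
    {"fingers": -1, "dx": -0.001, "dy": -0.001, "dz": 0.177},
  ],
  squeeze=25,
)

```text
invalid input
```

Emit:
step_arm(
  commands=[
    {"fingers": 0.6, "dz": 0},
    {"fingers": 0.6, "dz": 0},
    {"fingers": 0.6, "dz": 0},
    {"fingers": 0.6, "dz": 0},
    {"fingers": 0.6, "dz": 0},
    {"fingers": 0.6, "dz": 0},
    {"fingers": 0.6, "dz": 0},
    {"fingers": 0.6, "dz": 0},
  ],
)

```text
invalid input
```

Emit:
step_arm(
  commands=[
    {"fingers": -1, "dx": -0.001, "dy": -0.001, "dz": 0.04, "roll": 0},
    {"fingers": -1, "dx": -0.001, "dy": -0.001, "dz": 0.08, "roll": 0},
    {"fingers": -1, "dx": -0.001, "dy": -0.001, "dz": 0.12, "roll": 0},
    {"fingers": -1, "dx": -0.001, "dy": -0.001, "dz": 0.15, "roll": 0},
    {"fingers": -1, "dx": -0.001, "dy": -0.001, "dz": 0.17, "roll": 0},
    {"fingers": -1, "dx": -0.001, "dy": -0.001, "dz": 0.177, "roll": 0},
    {"fingers": -1, "dx": -0.001, "dy": -0.001, "dz": 0.177, "roll": 0},
    {"fingers": -1, "dx": -0.001, "dy": -0.001, "dz": 0.177, "roll": 0},
  ],
  squeeze=25,
)

```text
time: 2.52
tool_pos: [0.4747, 0.2465, 0.0265]
tcp_rot: [0.188, 3.134, 0.002]
wrist_force: [0.4, 0.2, 0.7]
width: 1.0
grip_force: 0.0
```

Emit:
step_arm(
  commands=[
    {"fingers": 1, "dx": 0, "dy": 0, "dz": 0, "roll": 0},
    {"fingers": 1, "dx": 0, "dy": 0, "dz": 0, "roll": 0},
    {"fingers": 1, "dx": 0, "dy": 0, "dz": 0, "roll": 0},
    {"fingers": 1, "dx": 0, "dy": 0, "dz": 0, "roll": 0},
    {"fingers": 1, "dx": 0, "dy": 0, "dz": 0, "roll": 0},
    {"fingers": 1, "dx": 0, "dy": 0, "dz": 0, "roll": 0},
    {"fingers": 1, "dx": 0, "dy": 0, "dz": 0, "roll": 0},
    {"fingers": 1, "dx": 0, "dy": 0, "dz": 0, "roll": 0},
  ],
)

```text
time: 3.52
tool_pos: [0.4745, 0.2461, 0.0267]
tcp_rot: [0.189, 3.135, 0.001]
wrist_force: [-1.0, -0.1, 6.3]
width: 0.644
grip_force: 25.4
```

Emit:
step_arm(
  commands=[
    {"fingers": 1, "dx": 0, "dy": 0, "dz": -0.01, "roll": 0},
    {"fingers": 1, "dx": 0, "dy": 0, "dz": -0.035, "roll": 0},
    {"fingers": 1, "dx": 0, "dy": 0, "dz": -0.065, "roll": 0},
    {"fingers": 1, "dx": 0, "dy": 0, "dz": -0.095, "roll": 0},
    {"fingers": 1, "dx": 0, "dy": 0, "dz": -0.125, "roll": 0},
    {"fingers": 1, "dx": 0, "dy": 0, "dz": -0.14, "roll": 0},
    {"fingers": 1, "dx": 0, "dy": 0, "dz": -0.15, "roll": 0},
    {"fingers": 1, "dx": 0, "dy": 0, "dz": -0.15, "roll": 0},
  ],
)

```text
time: 4.53
tool_pos: [0.4739, 0.2457, 0.1754]
tcp_rot: [0.19, 3.136, 0.0]
wrist_force: [0.0, 0.5, -1.6]
width: 0.64
grip_force: 26.9
```

```bash
python3 - <<'E'
from h import *
s,R=st()
p,d=snap('wrist','w2')
C=cloud('wrist',d)
c=circ('wrist',d,s['tool_pos'][:2],.045,.205,.225,'cup?')
m=(np.hypot(C[...,0]-s['tool_pos'][0],C[...,1]-s['tool_pos'][1])<.05)&(d>0);print(np.percentile(C[m][:,2],[5,25,50,75,95]))
pan=circ('wrist',d,(.506,.015),.09,.09,.112,'pan')
print((np.array([*[.5059,.015],0])-s['tool_pos'])@R)
E
```

```text
t 4.525 p [0.4739 0.2457 0.1754] tx [-0.993  0.12  -0.   ] ty [0.12  0.993 0.   ] tz [ 0.  0. -1.] w 0.6404964785789847 F [ 0.   0.5 -1.6] g 26.903776712715626 q [ 0.43  0.02  1.94  0.    1.19 -1.02]
cup? 5182 c 0.4668 0.2464 D 0.0822 z [0.20620781 0.21351396 0.22268667]
[0.00065468 0.19624599 0.26062885 0.2857694  0.29990367]
pan 10823 c 0.5064 0.0189 D 0.1499 z [0.10175328 0.1030098  0.10412011]
[-0.05956485 -0.22520799  0.17535119]
```

View pics/w2.png

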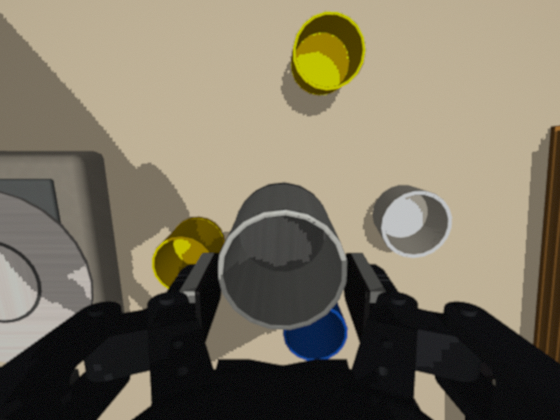

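The cup is held upright, rim around (283,268). Now I carry it over the pan.

Emit:
step_arm(
  commands=[
    {"fingers": 1, "dx": -0.006, "dy": -0.02, "dz": -0.005, "roll": 0},
    {"fingers": 1, "dx": -0.015, "dy": -0.055, "dz": -0.01, "roll": 0},
    {"fingers": 1, "dx": -0.025, "dy": -0.09, "dz": -0.01, "roll": 0},
    {"fingers": 1, "dx": -0.036, "dy": -0.13, "dz": -0.01, "roll": 0},
    {"fingers": 1, "dx": -0.047, "dy": -0.17, "dz": -0.01, "roll": 0},
    {"fingers": 1, "dx": -0.056, "dy": -0.205, "dz": -0.01, "roll": 0},
    {"fingers": 1, "dx": -0.061, "dy": -0.2255, "dz": -0.01, "roll": 0},
    {"fingers": 1, "dx": -0.061, "dy": -0.2255, "dz": -0.01, "roll": 0},
  ],
)

```text
time: 5.58
tool_pos: [0.5064, 0.0133, 0.1837]
tcp_rot: [-0.193, -3.133, 0.0]
wrist_force: [0.2, -0.5, -2.0]
width: 0.638
grip_force: 27.0
```

Emit:
step_arm(
  commands=[
    {"fingers": 1, "dx": 0, "dy": 0, "dz": 0.015, "roll": 0},
    {"fingers": 1, "dx": 0, "dy": 0, "dz": 0.03, "roll": 0},
    {"fingers": 1, "dx": 0, "dy": 0, "dz": 0.035, "roll": 0},
    {"fingers": 1, "dx": 0, "dy": 0, "dz": 0.035, "roll": 0},
    {"fingers": 1, "dx": 0, "dy": 0, "dz": 0.035, "roll": 0},
  ],
)

```text
time: 6.2
tool_pos: [0.5076, 0.0148, 0.1506]
tcp_rot: [0.189, 3.135, 0.0]
wrist_force: [0.6, -0.1, -1.5]
width: 0.642
grip_force: 27.0
```

```bash
python3 - <<'E'
from h import *
s,R=st()
p,d=snap('wrist','w3'); 
t=s['tool_pos']
C=cloud('wrist',d)
# visible pan boundary: fit circle by edge on pan points
m=((np.abs(C[...,2]-.102)<.006)&(d>0)&(np.hypot(C[...,0]-.506,C[...,1]-.015)<.085)).astype(np.uint8)
q=C[m>0][:,:2];h=cv2.convexHull(q.astype(np.float32))[:,0]
A=np.c_[h,np.ones(len(h))];sol=np.linalg.lstsq(A,(h**2).sum(1),rcond=None)[0];c=sol[:2]/2;print('panfit',c,2*np.sqrt(sol[2]+c@c),m.sum())
pp,dd=snap('top','t3');pan=circ('top',dd,(.506,.015),.085,.09,.112,'pan')
cup=circ('top',dd,t[:2],.033,t[2]+.03,t[2]+.05,'cup')
v,u=np.nonzero((np.hypot(*(cloud('top',dd)[...,:2]-np.array([.506,.015])).transpose(2,0,1))<.09))
cv2.imwrite('pics/c3.png',np.hstack([p[:,:],cv2.resize(pp[180:310,220:350],(240,420))]))
E
```

```text
t 6.2 p [0.5076 0.0148 0.1506] tx [-0.993  0.12  -0.001] ty [0.12  0.993 0.   ] tz [ 0.001 -0.    -1.   ] w 0.6420779109439657 F [ 0.6 -0.1 -1.5] g 27.02256789430976 q [-0.02 -0.01  2.01  0.    1.14 -1.47]
panfit [0.50596758 0.01312383] 0.15115139466819016 22820
pan 225 c 0.5057 0.0151 D 0.1493 z [0.0994042  0.10197343 0.10423883]Traceback (most recent call last):
  File "<stdin>", line 11, in <module>
  File "h.py", line 20, in circ
    q=C[m];(x,y),R=cv2.minEnclosingCircle(q[:,:2].astype(np.float32));print(name,len(q),'c',round(x,4),round(y,4),'D',round(2*R,4),'z',np.percentile(q[:,2],[5,50,95]));return np.array([x,y])
                                                                                                                                       ~~~~~~~~~~~~~^^^^^^^^^^^^^^^^^^
    return _quantile_unchecked(
        a, q, axis, out, overwrite_input, method, keepdims, weights)
    return _ureduce(a,
                    func=_quantile_ureduce_func,
    ...<5 lines>...
                    overwrite_input=overwrite_input,
                    method=method)
    r = func(a, **kwargs)
    result = _quantile(arr,
                       quantiles=q,
    ...<2 lines>...
                       out=out,
                       weights=wgt)
    slices_having_nans = np.isnan(arr[-1, ...])
                                  ~~~^^^^^^^^^
IndexError: index -1 is out of bounds for axis 0 with size 0
```

Emit:
step_arm(
  commands=[
    {"fingers": 1, "dx": 0, "dy": 0, "dz": 0.01, "roll": 0},
    {"fingers": 1, "dx": 0, "dy": 0, "dz": 0.017, "roll": 0},
    {"fingers": 1, "dx": 0, "dy": 0, "dz": 0.02, "roll": 0},
    {"fingers": 1, "dx": 0, "dy": 0, "dz": 0.022, "roll": 0},
    {"fingers": 1, "dx": 0, "dy": 0, "dz": 0.024, "roll": 0},
    {"fingers": 1, "dx": 0, "dy": 0, "dz": 0.025, "roll": 0},
    {"fingers": 1, "dx": 0, "dy": 0, "dz": 0.025, "roll": 0},
    {"fingers": 1, "dx": 0, "dy": 0, "dz": 0.025, "roll": 0},
  ],
)

```text
time: 7.3
tool_pos: [0.5073, 0.0145, 0.1254]
tcp_rot: [0.189, 3.136, -0.0]
wrist_force: [-0.2, 0.5, -1.2]
width: 0.641
grip_force: 27.1
```

Emit:
step_arm(
  commands=[
    {"fingers": 1, "dx": 0, "dy": 0, "dz": 0.001, "roll": 0},
    {"fingers": 1, "dx": 0, "dy": 0, "dz": 0.002, "roll": 0},
    {"fingers": 1, "dx": 0, "dy": 0, "dz": 0.002, "roll": 0},
    {"fingers": 1, "dx": 0, "dy": 0, "dz": 0.002, "roll": 0},
  ],
)

```text
time: 7.8
tool_pos: [0.5073, 0.0145, 0.1234]
tcp_rot: [0.189, 3.136, -0.0]
wrist_force: [-0.8, 0.1, -0.0]
width: 0.639
grip_force: 27.2
```

Emit:
step_arm(
  commands=[
    {"fingers": 1, "dx": 0, "dy": 0, "dz": 0.001, "roll": 0},
    {"fingers": 1, "dx": 0, "dy": 0, "dz": 0.0015, "roll": 0},
    {"fingers": 1, "dx": 0, "dy": 0, "dz": 0.0015, "roll": 0},
    {"fingers": 1, "dx": 0, "dy": 0, "dz": 0.0015, "roll": 0},
  ],
)

```text
time: 8.3
tool_pos: [0.5074, 0.0145, 0.1224]
tcp_rot: [0.189, 3.135, -0.0]
wrist_force: [-1.8, -0.7, 5.4]
width: 0.639
grip_force: 27.6
```

Firm contact (about +6 N), so the cup is seated on the lower stop. Opening.

Emit:
step_arm(
  commands=[
    {"fingers": -0.35, "dx": 0, "dy": 0, "dz": 0, "roll": 0},
    {"fingers": -0.5, "dx": 0, "dy": 0, "dz": 0, "roll": 0},
    {"fingers": -0.7, "dx": 0, "dy": 0, "dz": 0, "roll": 0},
    {"fingers": -1, "dx": 0, "dy": 0, "dz": 0, "roll": 0},
    {"fingers": -1, "dx": 0, "dy": 0, "dz": 0, "roll": 0},
    {"fingers": -1, "dx": 0, "dy": 0, "dz": 0, "roll": 0},
  ],
)

```text
time: 9.05
tool_pos: [0.5072, 0.0145, 0.1218]
tcp_rot: [0.189, 3.136, 0.0]
wrist_force: [-0.0, 0.8, 0.2]
width: 0.998
grip_force: 0.0
```

Emit:
step_arm(
  commands=[
    {"fingers": -1, "dx": 0, "dy": 0, "dz": -0.02, "roll": 0},
    {"fingers": -1, "dx": 0, "dy": 0, "dz": -0.05, "roll": 0},
    {"fingers": -1, "dx": 0, "dy": 0, "dz": -0.085, "roll": 0},
    {"fingers": -1, "dx": 0, "dy": 0, "dz": -0.11, "roll": 0},
    {"fingers": -1, "dx": 0, "dy": 0, "dz": -0.12, "roll": 0},
    {"fingers": -1, "dx": 0, "dy": 0, "dz": -0.12, "roll": 0},
    {"fingers": -1, "dx": 0, "dy": 0, "dz": -0.12, "roll": 0},
  ],
)

```text
time: 9.93
tool_pos: [0.5063, 0.0146, 0.2402]
tcp_rot: [-0.189, -3.133, 0.0]
wrist_force: [0.2, 0.2, 0.1]
width: 1.003
grip_force: 0.0
```

```bash
python3 - <<'E'
from h import *
s,R=st()
p,d=snap('wrist','w4'); C=cloud('wrist',d)
cup=circ('wrist',d,(.506,.015),.045,.155,.175,'cup')
m=((np.abs(C[...,2]-.099)<.006)&(d>0)&(np.hypot(C[...,0]-.506,C[...,1]-.015)<.085))
h=cv2.convexHull(C[m][:,:2].astype(np.float32))[:,0]
A=np.c_[h,np.ones(len(h))];sol=np.linalg.lstsq(A,(h**2).sum(1),rcond=None)[0];c=sol[:2]/2;print('panfit',c,2*np.sqrt(sol[2]+c@c),'off',np.hypot(*(cup-c)))
E
```

```text
t 9.925 p [0.5063 0.0146 0.2402] tx [-0.993  0.12   0.002] ty [ 0.12   0.993 -0.   ] tz [-0.002  0.    -1.   ] w 1.0033523267746876 F [0.2 0.2 0.1] g 0.0 q [-0.02 -0.08  1.91 -0.    1.32 -1.47]
cup 987 c 0.5049 0.0152 D 0.0563 z [0.15617907 0.16212691 0.1635249 ]
panfit [0.50552869 0.01398174] 0.14996400034656107 off 0.0013743305324986103
```

View pics/w4.png

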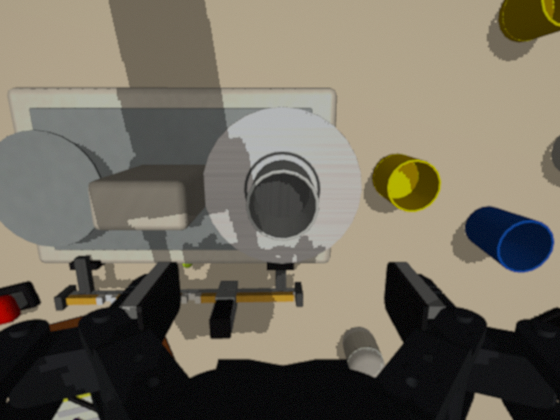

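The cup stands centred on the pan (rim (282,203), about 1.4 mm off). The poise's black grip is at (222,318) and the beam runs along row 297. Next I measure the poise and the red mark.

```bash
cat > mp.py <<'E'
from h import *
import sys
s,R=st()
yv=np.array([.12,.993]);
for n in ('wrist','top'):
    p,d=snap(n,sys.argv[1]+n);C=cloud(n,d)
    m=(np.hypot(C[...,0]-.6225,C[...,1]+.062)<.1)&(C[...,2]>.125)&(C[...,2]<.145)&(d>0)&(p.max(2)<90)
    if n=='wrist': m&=C[...,2]<.15
    k,l,stt,cen=cv2.connectedComponentsWithStats(m.astype(np.uint8))
    for i in range(1,k):
        if stt[i,4]>40:
            q=C[l==i];r=cv2.minAreaRect(q[:,:2].astype(np.float32));print(n,'poise',stt[i,4],cen[i],r,'z',q[:,2].mean())
    hsv=cv2.cvtColor(p,cv2.COLOR_BGR2HSV)
    red=((hsv[...,0]<8)|(hsv[...,0]>172))&(hsv[...,1]>140)&(hsv[...,2]>50)&(np.hypot(C[...,0]-.611,C[...,1]+.144)<.03)
    if red.sum():
        v,u=np.nonzero(red);w=C[red];print(n,'red',len(u),u.mean(),v.mean(),ray(n,u.mean(),v.mean(),.08),w.mean(0),'len',np.ptp(w[:,:2]@yv))
E
python3 mp.py a
```

```text
t 9.975 p [0.5063 0.0145 0.2401] tx [-0.993  0.12   0.003] ty [ 0.12   0.993 -0.   ] tz [-0.003  0.    -1.   ] w 1.0028104755529377 F [ 0.6  0.4 -0.1] g 0.0 q [-0.02 -0.08  1.91  0.    1.32 -1.47]
wrist poise 524 [220.40458015 326.26908397] ((0.6221421957015991, -0.05785784870386124), (0.020420845597982407, 0.021449699997901917), 84.51148223876953) z 0.13341915050258785
top poise 51 [301.31372549 189.17647059] ((0.6258110404014587, -0.06242851912975311), (0.026062579825520515, 0.014880850911140442), 33.344642639160156) z 0.13229885584481677
top red 26 334.34615384615387 198.73076923076923 [ 0.61122463 -0.14120239  0.08      ] [ 0.61174407 -0.14165527  0.07612191] len 0.016737920895450842
```

Emit:
step_arm(
  commands=[
    {"fingers": -1, "dx": -0.03, "dy": -0.015, "dz": 0, "roll": 0},
    {"fingers": -1, "dx": -0.065, "dy": -0.03, "dz": 0, "roll": 0},
    {"fingers": -1, "dx": -0.1, "dy": -0.045, "dz": 0, "roll": 0},
    {"fingers": -1, "dx": -0.124, "dy": -0.06, "dz": 0, "roll": 0},
    {"fingers": -0.3, "dx": -0.124, "dy": -0.06, "dz": 0, "roll": 0},
    {"fingers": -0.3, "dx": -0.124, "dy": -0.06, "dz": 0, "roll": 0},
    {"fingers": -0.3, "dx": -0.124, "dy": -0.06, "dz": 0, "roll": 0},
  ],
)

```text
time: 10.95
tool_pos: [0.6223, -0.0593, 0.2417]
tcp_rot: [-0.188, -3.135, -0.0]
wrist_force: [-0.2, 0.4, -0.2]
width: 0.65
grip_force: 0.0
```

```bash
python3 mp.py b
```

```text
t 10.95 p [ 0.6223 -0.0593  0.2417] tx [-0.993  0.12   0.001] ty [0.12  0.993 0.   ] tz [-0.001  0.    -1.   ] w 0.6497607524088969 F [-0.2  0.4 -0.2] g 0.0 q [-0.13  0.15  1.67  0.    1.32 -1.59]
wrist poise 566 [282.98939929 198.01060071] ((0.6223378777503967, -0.05804118886590004), (0.01951676607131958, 0.021131031215190887), 83.19334411621094) z 0.1347213349681117
wrist red 162 195.89506172839506 185.6358024691358 [ 0.61163    -0.14428214  0.08      ] [ 0.61177039 -0.14450136  0.0791621 ] len 0.02448806776095453
top poise 78 [299.79487179 190.51282051] ((0.6216298341751099, -0.057710789144039154), (0.019658587872982025, 0.019437473267316818), 82.58809661865234) z 0.13264925910757305
top red 25 334.4 198.8 [ 0.61106105 -0.14132971  0.08      ] [ 0.61161717 -0.14181814  0.07583062] len 0.017183822684428265
```

View pics/bwrist.png

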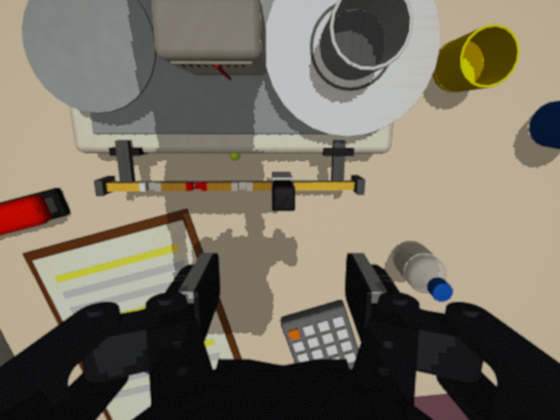

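The black grip is at (283,195) and the red mark at (196,186) between white marks at (148,187) and (242,187). The poise is about 87 mm to the +y side, within the stated 65–100. Descending and gripping.

Emit:
step_arm(
  commands=[
    {"fingers": -0.3, "dx": 0, "dy": 0.001, "dz": 0.035, "roll": 0},
    {"fingers": -0.3, "dx": 0, "dy": 0.001, "dz": 0.07, "roll": 0},
    {"fingers": -0.3, "dx": 0, "dy": 0.001, "dz": 0.105, "roll": 0},
    {"fingers": -0.3, "dx": 0, "dy": 0.001, "dz": 0.13, "roll": 0},
    {"fingers": -0.3, "dx": 0, "dy": 0.001, "dz": 0.141, "roll": 0},
    {"fingers": -0.3, "dx": 0, "dy": 0.001, "dz": 0.141, "roll": 0},
    {"fingers": -0.3, "dx": 0, "dy": 0.001, "dz": 0.141, "roll": 0},
  ],
)

```text
time: 11.92
tool_pos: [0.6243, -0.059, 0.1024]
tcp_rot: [0.189, 3.133, -0.0]
wrist_force: [0.3, -0.3, 0.1]
width: 0.649
grip_force: 0.0
```

Emit:
step_arm(
  commands=[
    {"fingers": 1, "dx": 0, "dy": 0, "dz": 0, "roll": 0},
    {"fingers": 1, "dx": 0, "dy": 0, "dz": 0, "roll": 0},
    {"fingers": 1, "dx": 0, "dy": 0, "dz": 0, "roll": 0},
    {"fingers": 1, "dx": 0, "dy": 0, "dz": 0, "roll": 0},
    {"fingers": 1, "dx": 0, "dy": 0, "dz": 0, "roll": 0},
    {"fingers": 1, "dx": 0, "dy": 0, "dz": 0, "roll": 0},
    {"fingers": 1, "dx": 0, "dy": 0, "dz": 0, "roll": 0},
    {"fingers": 1, "dx": 0, "dy": 0, "dz": 0, "roll": 0},
  ],
  squeeze=30,
)

```text
time: 12.92
tool_pos: [0.6238, -0.0595, 0.1016]
tcp_rot: [0.189, 3.134, -0.001]
wrist_force: [0.5, -2.5, 5.1]
width: 0.216
grip_force: 29.7
```

```bash
python3 mp.py c
```

```text
t 12.925 p [ 0.6238 -0.0595  0.1016] tx [-0.993  0.12  -0.001] ty [ 0.12   0.993 -0.001] tz [ 0.001 -0.001 -1.   ] w 0.21555779648686835 F [ 0.5 -2.5  5.1] g 29.66793853769559 q [-0.13  0.25  1.81 -0.    1.08 -1.58]
wrist poise 2350 [281.94170213 263.10765957] ((0.6216942071914673, -0.0594421923160553), (0.030824758112430573, 0.021874723955988884), 82.60399627685547) z 0.13471715062931214
wrist poise 78 [235.67948718 263.97435897] ((0.614518940448761, -0.07807087153196335), (0.005660762544721365, 0.001221578917466104), 84.13287353515625) z 0.14195276507382354
wrist poise 77 [328.64935065 264.23376623] ((0.619263231754303, -0.03906640037894249), (0.005092726554721594, 0.001229841262102127), 79.86627197265625) z 0.14227157550500966
wrist red 514 138.50778210116732 227.56420233463035 [ 0.61099126 -0.1443176   0.08      ] [ 0.61105    -0.14442642  0.07973525] len 0.022592139576669668
top red 10 331.8 198.5 [ 0.6116983  -0.13518382  0.08      ] [ 0.61292454 -0.13620938  0.07065424] len 0.008549427077312571
```

Gripped. The wrist view gives about 85.5 mm to the middle notch along tool -y. I slide most of it, then measure.

Emit:
step_arm(
  commands=[
    {"fingers": 1, "dx": 0, "dy": -0.008, "dz": 0, "roll": 0},
    {"fingers": 1, "dx": 0, "dy": -0.018, "dz": 0, "roll": 0},
    {"fingers": 1, "dx": 0, "dy": -0.03, "dz": 0, "roll": 0},
    {"fingers": 1, "dx": 0, "dy": -0.042, "dz": 0, "roll": 0},
    {"fingers": 1, "dx": 0, "dy": -0.054, "dz": 0, "roll": 0},
    {"fingers": 1, "dx": 0, "dy": -0.065, "dz": 0, "roll": 0},
    {"fingers": 1, "dx": 0, "dy": -0.07, "dz": 0, "roll": 0},
    {"fingers": 1, "dx": 0, "dy": -0.07, "dz": 0, "roll": 0},
  ],
)

```text
time: 14.02
tool_pos: [0.6158, -0.1277, 0.1029]
tcp_rot: [0.19, 3.134, 0.002]
wrist_force: [-2.6, 1.4, 10.2]
width: 0.213
grip_force: 30.6
```

```bash
cat > mr.py <<'E'
from h import *
s,R=st();p,d=snap('wrist','r%d'%int(1000*s['time']));C=cloud('wrist',d);t=s['tool_pos']
hsv=cv2.cvtColor(p,cv2.COLOR_BGR2HSV);L=C-t
loc=L@R
near=(np.abs(loc[...,0])<.03)&(np.abs(loc[...,1])<.13)&(C[...,2]>.07)&(C[...,2]<.09)&(d>0)
red=near&((hsv[...,0]<8)|(hsv[...,0]>172))&(hsv[...,1]>140)&(hsv[...,2]>50)
wh=near&(hsv[...,1]<60)&(hsv[...,2]>110)
for n,m in(('red',red),('white',wh)):
    k,l,a,c=cv2.connectedComponentsWithStats(m.astype(np.uint8))
    for i in range(1,k):
        if a[i,4]>60: q=loc[l==i];print(n,a[i,4],'tool y range',np.percentile(q[:,1],[1,99]),'mean',q[:,1].mean(),'px',c[i])
g=(np.abs(loc[...,0])<.02)&(np.abs(loc[...,1])<.0125)&(np.abs(C[...,2]-.134)<.004)&(p.max(2)<90);print('grip y',np.percentile(loc[g][:,1],[1,99]),g.sum())
E
python3 mr.py
```

```text
t 14.025 p [ 0.6158 -0.1277  0.1029] tx [-0.993  0.121 -0.002] ty [0.121 0.993 0.001] tz [ 0.002  0.001 -1.   ] w 0.2126203376532415 F [-2.6  1.4 10.2] g 30.648081097751856 q [-0.25  0.25  1.81  0.    1.08 -1.7 ]
red 402 tool y range [-0.02838891 -0.01017367] mean -0.019776201584184895 px [249.50995025 225.23880597]
white 407 tool y range [-0.07337338 -0.05326441] mean -0.06347141577891882 px [178.13267813 225.84766585]
white 535 tool y range [0.01620342 0.03697501] mean 0.026810090328277268 px [326.26915888 226.45794393]
grip y [-0.00893987  0.00938241] 1910
```

The two white marks (tool y -63.3 and +26.6 mm) put the red notch at -18.3 mm.

Emit:
step_arm(
  commands=[
    {"fingers": 1, "dx": 0, "dy": -0.006, "dz": 0, "roll": 0},
    {"fingers": 1, "dx": 0, "dy": -0.012, "dz": 0, "roll": 0},
    {"fingers": 1, "dx": 0, "dy": -0.015, "dz": 0, "roll": 0},
    {"fingers": 1, "dx": 0, "dy": -0.018, "dz": 0, "roll": 0},
    {"fingers": 1, "dx": 0, "dy": -0.018, "dz": 0, "roll": 0},
    {"fingers": 1, "dx": 0, "dy": -0.018, "dz": 0, "roll": 0},
    {"fingers": 1, "dx": 0, "dy": -0.018, "dz": 0, "roll": 0},
  ],
)

```text
time: 14.95
tool_pos: [0.6134, -0.147, 0.1024]
tcp_rot: [0.189, 3.134, -0.002]
wrist_force: [-2.0, -2.1, 8.1]
width: 0.218
grip_force: 30.3
```

```bash
python3 mr.py
```

```text
t 14.95 p [ 0.6134 -0.147   0.1024] tx [-0.993  0.12  -0.002] ty [ 0.12   0.993 -0.001] tz [ 0.002 -0.001 -1.   ] w 0.21755037154844012 F [-2.  -2.1  8.1] g 30.31922886148095 q [-0.27  0.26  1.8  -0.    1.08 -1.72]
white 423 tool y range [-0.05366953 -0.03356894] mean -0.04404733113686062 px [209.81560284 226.40661939]
white 519 tool y range [0.03596101 0.05666509] mean 0.04677086884206443 px [359.53757225 226.92292871]
grip y [-0.00899914  0.00939289] 1920
```

The poise is about 1 mm from the notch centre by the marks. I loosen briefly so the ball can home it, then measure and regrip centred.

Emit:
step_arm(
  commands=[
    {"fingers": 0.1, "dx": 0, "dy": 0, "dz": 0, "roll": 0},
    {"fingers": 0.1, "dx": 0, "dy": 0, "dz": 0, "roll": 0},
    {"fingers": 0.1, "dx": 0, "dy": 0, "dz": 0, "roll": 0},
    {"fingers": 0.1, "dx": 0, "dy": 0, "dz": 0, "roll": 0},
  ],
)

```text
time: 15.5
tool_pos: [0.6123, -0.146, 0.1002]
tcp_rot: [-0.189, -3.135, -0.001]
wrist_force: [-0.3, 0.6, -0.4]
width: 0.456
grip_force: 0.0
```

```bash
python3 mr.py; python3 mr.py
```

```text
t 15.5 p [ 0.6123 -0.146   0.1002] tx [-0.993  0.12   0.001] ty [0.12  0.993 0.   ] tz [-0.001  0.    -1.   ] w 0.4556202442718262 F [-0.3  0.6 -0.4] g 0.0 q [-0.27  0.26  1.81  0.    1.08 -1.72]
white 439 tool y range [-0.05389493 -0.03376454] mean -0.04422455813198943 px [208.30979499 230.35079727]
white 536 tool y range [0.03591076 0.05650966] mean 0.0464610738569389 px [359.70522388 229.92537313]
grip y [-0.0084919   0.01043924] 2024
t 15.55 p [ 0.6125 -0.1461  0.1004] tx [-0.993  0.12   0.001] ty [0.12  0.993 0.   ] tz [-0.001  0.    -1.   ] w 0.4494500707389536 F [0.  0.  0.5] g 0.0 q [-0.27  0.26  1.8   0.    1.08 -1.72]
white 456 tool y range [-0.05381984 -0.0337887 ] mean -0.04412594706764052 px [208.51535088 230.01315789]
white 522 tool y range [0.03593137 0.05646351] mean 0.04655170914797198 px [359.74521073 229.47509579]
grip y [-0.00841536  0.01048787] 2015
```

Released, the poise homed onto the marks' middle: grip at +1.0 mm, marks at +1.2 mm. I shift +1 mm and regrip.

Emit:
step_arm(
  commands=[
    {"fingers": 0.1, "dx": 0, "dy": 0.001, "dz": 0, "roll": 0},
    {"fingers": 0.1, "dx": 0, "dy": 0.001, "dz": 0, "roll": 0},
    {"fingers": 1, "dx": 0, "dy": 0.001, "dz": 0, "roll": 0},
    {"fingers": 1, "dx": 0, "dy": 0.001, "dz": 0, "roll": 0},
    {"fingers": 1, "dx": 0, "dy": 0.001, "dz": 0, "roll": 0},
    {"fingers": 1, "dx": 0, "dy": 0.001, "dz": 0, "roll": 0},
    {"fingers": 1, "dx": 0, "dy": 0.001, "dz": 0, "roll": 0},
    {"fingers": 1, "dx": 0, "dy": 0.001, "dz": 0, "roll": 0},
  ],
  squeeze=25,
)

```text
time: 16.6
tool_pos: [0.6128, -0.1454, 0.1009]
tcp_rot: [0.189, 3.136, -0.0]
wrist_force: [-0.4, -0.4, 0.5]
width: 0.225
grip_force: 26.3
```

Emit:
step_arm(
  commands=[
    {"fingers": 1, "dx": 0, "dy": 0, "dz": 0, "roll": 0},
    {"fingers": 1, "dx": 0, "dy": 0, "dz": 0, "roll": 0},
    {"fingers": 1, "dx": 0, "dy": 0, "dz": 0, "roll": 0},
    {"fingers": 1, "dx": 0, "dy": 0, "dz": 0, "roll": 0},
  ],
)

```text
time: 17.1
tool_pos: [0.6128, -0.1454, 0.1009]
tcp_rot: [0.189, 3.136, -0.0]
wrist_force: [-1.7, 0.1, 1.8]
width: 0.221
grip_force: 26.4
```

```bash
python3 - <<'E'
exec(open('mr.py').read())
p,d=snap('top','tend');C=cloud('top',d)
circ('wrist',read_camera('wrist')[1],(.505,.015),.045,.15,.175,'cup')
cv2.imwrite('pics/cend.png',cv2.resize(snap('scene','send')[0][100:310,130:410],(800,600)))
E
```

```text
t 17.1 p [ 0.6128 -0.1454  0.1009] tx [-0.993  0.12  -0.   ] ty [ 0.12   0.993 -0.   ] tz [ 0. -0. -1.] w 0.22131149497842298 F [-1.7  0.1  1.8] g 26.379997730255127 q [-0.27  0.26  1.8  -0.    1.08 -1.72]
white 441 tool y range [-0.05464549 -0.03453295] mean -0.04493081884513269 px [207.31972789 229.40816327]
white 540 tool y range [0.03494788 0.05564609] mean 0.04566651897635765 px [358.08703704 228.96481481]
grip y [-0.00929681  0.00968832] 2039Traceback (most recent call last):
  File "<stdin>", line 3, in <module>
  File "h.py", line 20, in circ
    q=C[m];(x,y),R=cv2.minEnclosingCircle(q[:,:2].astype(np.float32));print(name,len(q),'c',round(x,4),round(y,4),'D',round(2*R,4),'z',np.percentile(q[:,2],[5,50,95]));return np.array([x,y])
                                                                                                                                       ~~~~~~~~~~~~~^^^^^^^^^^^^^^^^^^
    return _quantile_unchecked(
        a, q, axis, out, overwrite_input, method, keepdims, weights)
    return _ureduce(a,
                    func=_quantile_ureduce_func,
    ...<5 lines>...
                    overwrite_input=overwrite_input,
                    method=method)
    r = func(a, **kwargs)
    result = _quantile(arr,
                       quantiles=q,
    ...<2 lines>...
                       out=out,
                       weights=wgt)
    slices_having_nans = np.isnan(arr[-1, ...])
                                  ~~~^^^^^^^^^
IndexError: index -1 is out of bounds for axis 0 with size 0
```

```bash
python3 - <<'E'
from h import *
p,d=snap('scene','send');circ('scene',d,(.505,.015),.045,.152,.175,'cup')
cv2.imwrite('pics/cend.png',cv2.resize(p[100:310,130:410],(800,600)))
E
```

```text
cup 98 c 0.5096 0.0159 D 0.0583 z [0.15324824 0.16055    0.16706485]
```

View pics/cend.png

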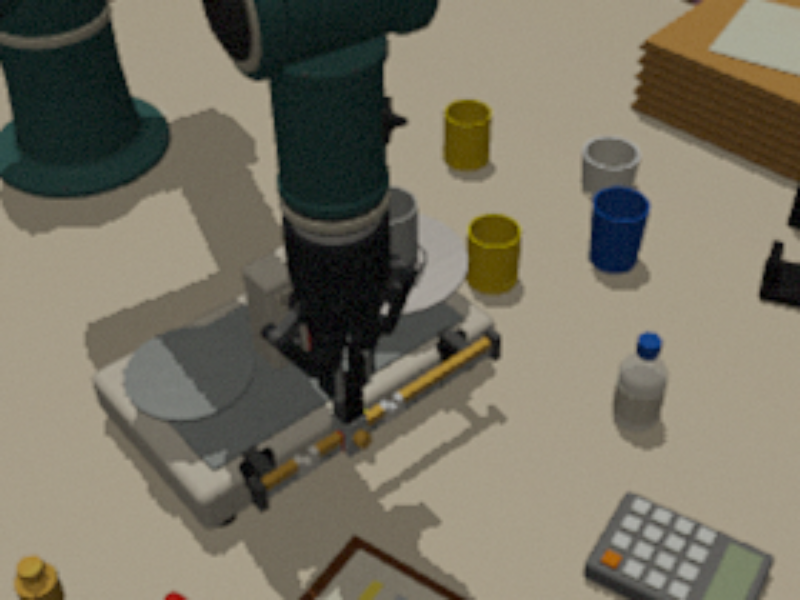

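The cup stands upright on the pan (crop (400,225), partly hidden behind the arm) and the poise is gripped at the red mark (350,435). Nothing else has moved.

```bash
python3 -c "
from workcell import *
print(finish_job())"
```

```text
the job is handed in; nothing more can be done
None
```

The job is handed in, with no verdict returned: the steel cup stands let go on the large pan, about 1.4 mm off centre after release, and the poise is gripped at 26 N in the red middle notch, within about 0.5 mm by the painted marks, at 17 s on the clock.

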